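# Set two slats overhanging the crate for painting their ends

## Robot

A 6-joint arm with a two-finger parallel gripper is mounted at the origin on the work surface. World frame = base frame: x ahead of the robot, y to its left, z up, the work surface at z = 0. Lengths are in m, angles in degrees, forces in N, time in s.
With the tool pointing down it reaches from about 0.4 to 0.825 m from the base axis. Payload 7 kg.
Tool frame: the origin (TCP) lies at the centre of the arm's flange, where the gripper is bolted on; the fingertips stand 178 mm ahead of it and the grasp point (between the pads) lies 159 mm ahead of it (tip_reach is the distance from the TCP to the fingertips, in m); z points along the fingers, y is the line along which they close (so a half turn about z gives the same grasp; the last joint's range is limited). The gripper opens to 88 mm and grips with 3 to 60 N. Pads are 19 mm wide; open, the fingers measure 130 mm over their backs; the gripper's body (78 mm by 193 mm) begins 47 mm behind the grasp point.
Start: joints at [-52.191, 20.546, 0.682, 0, -70.136, -16.507], TCP at [0.245, -0.629, 0.405] pointing down, gripper open.
Joint ranges: [-176.03, 176.03], [-82.01, 121.73], [-58.28, 71.71], [-173.87, 95.51], [-174.79, -0.11], [-173.66, 173.66]. Speed limits (degrees/s): [136.94, 136.94, 172.46, 180, 180, 180].

## Interface

Orientations are given as [roll, pitch, yaw] about the fixed x, y, z axes, in that order (R = Rz(yaw) Ry(pitch) Rx(roll)).
In Python, from plant import * gives the robot as it stands.
- The arm moves only by the shell command python3 -m handwheel 'ROWS'. ROWS is JSON, a list of rows, each a list of 7 numbers: the opening, from -1 (shut) to 1 (fully open), then the shift along the tool's x, y, z as a fraction of full scale, then the turn, a rotation vector about the tool's x, y, z as a fraction of full scale. A call has 1 to 5 rows; each row shifts and turns the commanded pose from where the row before left it, along the tool's axes as they then stand; what a row does not reach is not made up. Full scale, the value 1, is 0.025 m for a shift and 6 degrees for a turn. A row lasts 1/8 s, in which the tool goes at most 62.5 mm and 10.7 degrees, less where a joint would pass 70% of its speed; a pose out of reach is approached as far as the arm can. A call with a number of a shift or a turn outside -1 to 1 is refused whole. A call with a gripper value outside its range is refused whole. The fingers move at their own pace and stop on an object; the grip force is fixed at half the most. Time passes only in rows, so rows that do not move let the fingers close. It gives the time, the measured TCP pose, the force, the opening and the grip force at its end, in the units of the state.
- get_obs(): the state, without advancing time (a new reading comes with each control period).
- snapshot(name): name is "scene" or "top" or "wrist"; returns a dict with "color" (420x560x3 uint8, red, green, blue), "fx", "fy", "cx", "cy" (pixels), "R" (3x3) and "t" (3): a world point X has camera coordinates R X + t; the wrist camera has in their place "tool_from_camera" (4x4, takes a point from camera to tool coordinates, whose origin is the TCP and whose axes are the flange's). Camera axes: x right, y down, z forward; pixel columns grow to the right and rows downward; lengths in m; the calibration is good to about 2 mm. A picture is of the moment at which its call begins: read the wrist's pose just before it. There is no depth.
- close_job(): hands the job in; it is judged then, once.
The state is a dict: "clock": time; "joint_pos": joint angles; "qvel": joint speeds; "tau": joint torques, N m; "tool_pos": TCP position; "orientation": TCP orientation; "force": force on the tool from outside, world axes, zero at the start; "moment": the same for the moment, N m; "opening": finger opening in m; "gripper_force": force on a finger pad.
Only numpy, scipy, OpenCV 4.12 (cv2) and the standard library are available. Lean on these libraries where they do the work, as an engineer would, in place of code of your own. Each camera call takes 0.05 s, during which the arm holds its last target. There are 200 camera calls.

## Task

The far ends of the two plywood slats on the green crate are to be painted next. Push each slat along the crate top with the fingertips, without picking it up, until its far end sticks out 40 mm beyond the crate's far edge (the long edge away from the robot), lying flat and pointing straight out, square to that edge. Leave everything else, including the small square offcut, where it is.

Things in the scene. Friction and masses are not known exactly. Their poses are not given: they have to be found in the camera images.
- crate: closed dark green wooden crate used as a work stand, fixed to the table: 240 (its x) x 460 (its y) x 80 mm high, flat top. Origin: centre of its underside at table level; x axis points away from the robot, across the far long edge; z up
- crate_edge (a point): middle of the far top edge of the crate (120 mm along the crate's x from its centre, 80 mm up); axes as the crate's, the edge runs along y
- long_slat: long narrow plain plywood slat, 170 x 50 x 8 mm, about 90 g, lying flat and loose on the crate. Origin: centre of its underside; own x axis along its length, towards the crate's far edge; z up. It starts wholly on the crate, its far end 10 to 95 mm short of the far edge and up to about 12 degrees askew. The two slats lie side by side about 200 mm apart (centre to centre, along the crate's y); which is on which side varies
- long_slat_far_end (a point): middle of the far end of the long slat, at its underside (85 mm along its x from its origin); axes as the slat's
- short_slat: short wide plain plywood slat, 120 x 70 x 8 mm, about 90 g, lying flat and loose on the crate. Origin: centre of its underside; own x axis along its length, towards the crate's far edge; z up. It starts wholly on the crate, its far end 10 to 95 mm short of the far edge and up to about 12 degrees askew. The two slats lie side by side about 200 mm apart (centre to centre, along the crate's y); which is on which side varies
- short_slat_far_end (a point): middle of the far end of the short slat, at its underside (60 mm along its x from its origin); axes as the slat's
- tape_roll: bystander: roll of tape, 64 mm across, 24 mm high, lying flat on the crate between the slats; origin: centre of its underside
- jar: bystander: small glass jar, 40 mm across, 55 mm high, upright near the +y end of the crate; origin: centre of its underside
- offcut: bystander: small square plywood offcut, 50 x 50 x 8 mm, flat near the -y end of the crate; origin: centre of its underside
- bottle: bystander: green bottle, 64 mm across, 190 mm high, on the table to the left of the crate; origin: centre of its underside
- paint_tin: bystander: paint tin, 80 mm across, 90 mm high, on the table to the right of the crate; origin: centre of its underside
- brush: bystander: paint brush lying on the table at the right; origin: underside, its x along the handle
Mind the look-alikes: they are no part of the job. What is shaped like the short_slat but pink is not meant.

How it is judged (in metres and radians):
At the end, for the whole second after the job is handed in: Both slats rest flat on the crate top, each with the middle of its far end 32 to 48 mm beyond the crate's far edge and its length within 0.14 rad (8 degrees) of square to that edge; no other thing has moved more than 20 mm (x of long_slat_far_end in the frame of crate_edge between 0.032 and 0.048 m and angle between the x axis of each of long_slat, short_slat and the x axis of crate, either way round below 0.14 rad and y of long_slat_far_end in the frame of crate_edge between -0.23 and 0.23 m and z of long_slat_far_end in the frame of crate_edge between -0.004 and 0.004 m and angle between each of long_slat, short_slat's own z axis and vertical below 0.05 rad and linear speed of each of long_slat, short_slat below 0.01 m/s and x of short_slat_far_end in the frame of crate_edge between 0.032 and 0.048 m and y of short_slat_far_end in the frame of crate_edge between -0.23 and 0.23 m and z of short_slat_far_end in the frame of crate_edge between -0.004 and 0.004 m and distance of each of tape_roll, jar, offcut, bottle, paint_tin, brush from where it was at the start of the episode below 0.02 m); the robot touches nothing.
It fails at once if a slat is lifted off the crate (z of any of long_slat, short_slat in the frame of crate above 0.09 m).
It fails at once if a slat tips up or falls off the crate ((angle between long_slat's own z axis and vertical above 0.2 rad or z of long_slat in the frame of crate below 0.06 m) or (angle between short_slat's own z axis and vertical above 0.2 rad or z of short_slat in the frame of crate below 0.06 m)).
It fails at once if one of the other things is moved more than 20 mm (distance of any of tape_roll, jar, offcut, bottle, paint_tin, brush from where it was at the start of the episode above 0.02 m).
It also fails if it takes over 61 s, if anything falls off the work surface, if the arm or the gripper's body presses on something with over 40 N, if the wrist force passes 120 N, or if a joint passes its speed limit or range.

## Working session

There is one attempt and no reset: what is moved stays moved. The work goes in short steps, Python scripts to look and compute and a shell command to move; the robot and the scene stay as the last step left them, time stands still between calls to the robot, and variables do not carry over. Pictures are saved under pics/ and viewed, at most 10 in all, crops included, and the job is handed in when it is done.

```bash
mkdir -p pics; python3 - <<'E'
from plant import *
import cv2
o=get_obs();print({k:o[k] for k in('clock','tool_pos','orientation','opening')})
for n in('top','scene'):
    s=snapshot(n);cv2.imwrite(f'pics/{n}0.png',s['color'][:,:,::-1]);print(n,s['fx'],s['cx'],s['cy'],s['R'],s['t'])
E
```

```text
{'clock': 0.0, 'tool_pos': array([ 0.24513146, -0.62871625,  0.40374524]), 'orientation': array([ 1.79909038e+02, -9.88268606e-03, -1.58705320e+02]), 'opening': 0.08768340186784354}
top 381.7238950448324 277.3445890267551 206.51104280733975 [[-0.02065171 -0.99977774  0.004241  ]
 [-0.99376182  0.02006208 -0.10970397]
 [ 0.10959451 -0.00648012 -0.99395526]] [0.03518448 0.53933964 1.03331044]
scene 431.10589290391937 279.4167038319254 206.9044211972563 [[-0.50050685  0.86555059 -0.01775003]
 [ 0.49128495  0.26708552 -0.82903825]
 [-0.71283377 -0.42365965 -0.55891012]] [ 0.25301901 -0.17975454  1.78620504]
```

View pics/top0.png

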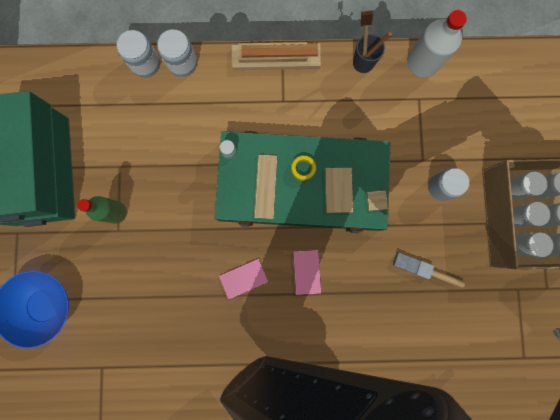

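View pics/scene0.png

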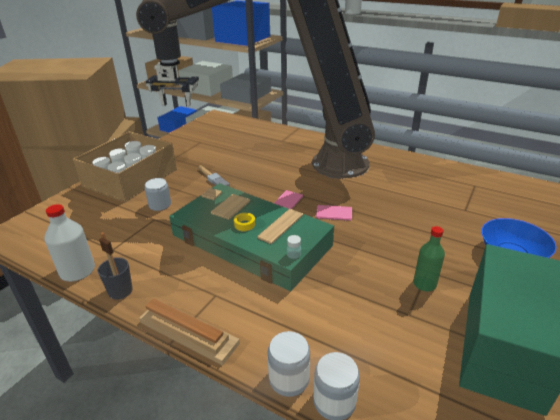

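Candidates, in top-view pixels: the long slat is at (265,186) and the short slat is at (339,190). The look-alikes are the offcut at (377,200), the pink cards at (243,279) and (307,272), and the wooden block at (276,55). Next I'll measure the slats and the crate.

```bash
cat > h.py <<'E'
from plant import *
import cv2, numpy as np
def ray(s,uv,z):
    uv=np.atleast_2d(np.float64(uv)); R=np.array(s['R']);t=np.array(s['t'])
    d=np.c_[(uv[:,0]-s['cx'])/s['fx'],(uv[:,1]-s['cy'])/s['fy'],np.ones(len(uv))]@R
    c=-R.T@t
    return c+d*((z-c[2])/d[:,2])[:,None]
def measure(img='top',save=None):
    s=snapshot(img);im=s['color'];hsv=cv2.cvtColor(im,cv2.COLOR_RGB2HSV)
    out={}
    roi=np.zeros(im.shape[:2],np.uint8);roi[115:240,205:400]=1
    g=cv2.inRange(hsv,(60,60,20),(95,255,255))*roi
    c=max(cv2.findContours(cv2.morphologyEx(g,cv2.MORPH_CLOSE,np.ones((3,3))),0,1)[0],key=cv2.contourArea)
    P=ray(s,c[:,0],.08)[:,:2];out['crate']=P
    w=cv2.inRange(hsv,(8,40,90),(24,190,255))
    hull=np.zeros_like(roi);cv2.fillConvexPoly(hull,cv2.convexHull(c),1)
    w=cv2.morphologyEx(w*hull,cv2.MORPH_OPEN,np.ones((3,3)))
    out['wood']=[]
    for k in cv2.findContours(w,0,1)[0]:
        if cv2.contourArea(k)>150:
            r=cv2.minAreaRect((ray(s,k[:,0],.088)[:,:2]*1000).astype(np.float32));out['wood'].append((cv2.boundingRect(k),r))
    out['im']=im;out['s']=s
    return out
E
python3 - <<'E'
from h import *
np.set_printoptions(precision=4,suppress=True)
m=measure();s=m['s'];print('cam',-np.array(s['R']).T@s['t'])
r=cv2.minAreaRect((m['crate']*1000).astype(np.float32));print(r,cv2.boxPoints(r))
for b,r in m['wood']:print(b,r,cv2.boxPoints(r).round(1).tolist())
print(ray(s,[(303,168)],.1),ray(s,[(227,148)],.13))
cv2.imwrite('pics/crop.png',cv2.resize(m['im'][120:240,205:400,::-1],None,fx=4,fy=4,interpolation=2))
E
```

```text
cam [0.4235 0.0311 1.0861]
((604.10302734375, -45.400665283203125), (457.17901611328125, 242.78038024902344), 85.39765930175781) [[ 464.7623 -263.5128]
 [ 706.7599 -282.9934]
 [ 743.4437  172.7115]
 [ 501.4462  192.1921]]
(367, 191, 20, 19) ((545.560546875, -237.6787872314453), (49.93429183959961, 47.874046325683594), 88.85376739501953) [[521.0999755859375, -262.20001220703125], [569.0, -263.1000061035156], [570.0, -213.1999969482422], [522.0999755859375, -212.1999969482422]]
(326, 168, 27, 45) ((574.5304565429688, -138.7873992919922), (68.65850830078125, 117.65497589111328), 88.8685073852539) [[515.0, -171.89999389648438], [632.7000122070312, -174.3000030517578], [634.0, -105.5999984741211], [516.4000244140625, -103.30000305175781]]
(255, 155, 22, 64) ((588.7843017578125, 54.84089660644531), (48.86640548706055, 169.14480590820312), 85.55546569824219) [[502.6000061035156, 37.0], [671.2000122070312, 23.899999618530273], [675.0, 72.5999984741211], [506.3999938964844, 85.80000305175781]]
[[ 0.6327 -0.0449  0.1   ]] [[0.6822 0.1507 0.13  ]]
```

View pics/crop.png

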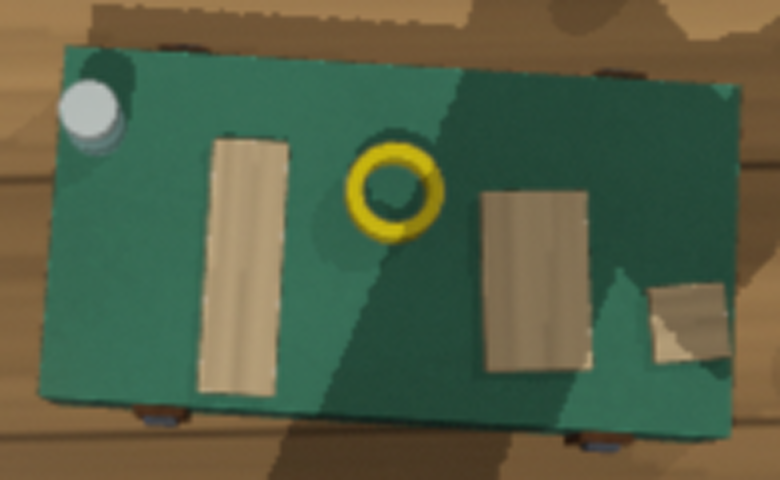

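```bash
python3 -m handwheel '[[-0.66,0,0,0,0,0,0.86],[-0.66,0,0,0,0,0,0.86],[-0.66,0,0,0,0,0,0.86],[-0.66,0,0,0,0,0,0.86],[-0.66,0,0,0,0,0,0.86]]'; python3 -m handwheel '[[-0.66,0,1,0,0,0,0],[-0.66,0,1,0,0,0,0],[-0.66,0,1,0,0,0,0],[-0.66,0,1,0,0,0,0],[-0.66,0,1,0,0,0,0]]'; cat >> h.py <<'E'
def go(x,y,z,yaw=175.4):
    o=get_obs();p=o['tool_pos'];r,pi,ya=np.radians(o['orientation'])
    from scipy.spatial.transform import Rotation as Ro
    R=Ro.from_euler('xyz',[r,pi,ya]); G=Ro.from_euler('xyz',[180,0,yaw],degrees=True)
    print('t',o['clock'],'pos',p.round(4),'rpy',o['orientation'].round(2),'open',round(o['opening'],4),'F',np.round(o['force'],1))
    print('full-scale shift',(R.inv().apply(np.array([x,y,z])-p)/.025).round(2),'turn',np.degrees((R.inv()*G).as_rotvec()).round(2)/6)
E
python3 -c "
from h import *
go(.491,-.1355,.40)"
```

```text
clock: 0.78
tool_pos: [0.2452, -0.6288, 0.4042]
orientation: [180.0, -0.0, 175.3]
force: [0.0, 0.2, 1.1]
opening: 0.0432
gripper_force: 0.0
clock: 1.4
tool_pos: [0.2549, -0.5034, 0.4044]
orientation: [180.0, -0.0, 175.5]
force: [1.1, 0.8, 0.8]
opening: 0.015
gripper_force: 0.0
t 1.4 pos [ 0.2549 -0.5034  0.4044] rpy [ 1.7998e+02 -1.0000e-02  1.7550e+02] open 0.015 F [1.1 0.8 0.8]
full-scale shift [-8.26 15.41  0.18] turn [ 0.00333333 -0.00166667  0.01666667]
```

```bash
for i in 1 2 3; do python3 -m handwheel '[[-0.66,-0.55,1,0,0,0,0],[-0.66,-0.55,1,0,0,0,0],[-0.66,-0.55,1,0,0,0,0],[-0.66,-0.55,1,0,0,0,0],[-0.66,-0.55,1,0,0,0,0]]' >/dev/null; done; python3 -m handwheel '[[-0.66,0,0.4,1,0,0,0],[-0.66,0,0,1,0,0,0],[-0.66,0,0,1,0,0,0],[-0.66,0,0,0,0,0,0]]'; python3 - <<'E'
from h import *
go(.491,-.1355,.262)
s=snapshot('wrist');cv2.imwrite('pics/w1.png',s['color'][:,:,::-1])
E
```

```text
clock: 3.78
tool_pos: [0.4901, -0.1366, 0.328]
orientation: [-180.0, -0.2, 175.5]
force: [-0.5, 0.1, 1.0]
opening: 0.0149
gripper_force: 0.0
t 3.775 pos [ 0.4901 -0.1366  0.328 ] rpy [-179.98   -0.23  175.49] open 0.0149 F [-0.5  0.1  1. ]
full-scale shift [-0.04  0.05  2.64] turn [-0.00333333 -0.03833333  0.015     ]
```

View pics/w1.png

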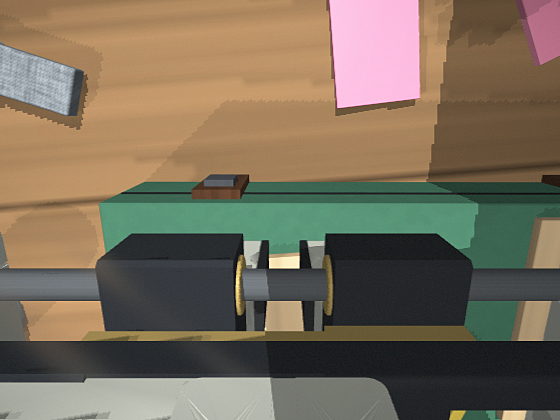

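The wrist view looks back towards the robot. The slat's near end shows between the fingers at about (285,255). I'll check it numerically before going down.

```bash
python3 - <<'E'
from h import *
from scipy.spatial.transform import Rotation as Ro
o=get_obs();s=snapshot('wrist');T=np.array(s['tool_from_camera'])
R=Ro.from_euler('xyz',o['orientation'],degrees=True).as_matrix()
def ray2(uv,z):
    d=R@T[:3,:3]@np.array([(uv[0]-s['cx'])/s['fx'],(uv[1]-s['cy'])/s['fy'],1]);c=R@T[:3,3]+o['tool_pos'];return c+d*(z-c[2])/d[2]
print('near end',ray2((285,255),.088)); print('crate near edge',ray2((200,203),.08), ray2((101,203),.08))
print('offcut/long near', ray2((535,217),.088), 'tcp',o['tool_pos'])
E
```

```text
near end [ 0.51718932 -0.13796592  0.088     ]
crate near edge [ 0.47721383 -0.19410143  0.08      ] [ 0.4718677  -0.26266858  0.08      ]
offcut/long near [0.50269843 0.03327182 0.088     ] tcp [ 0.49069876 -0.13663385  0.3294143 ]
```

The wrist view agrees with the top view: slat near end at x≈0.517, finger front at 0.500. Going down.

```bash
python3 -m handwheel '[[-0.66,0,0,0.9,0,0,0],[-0.66,0,0,0.8,0,0,0],[-0.66,0,0,0.6,0,0,0],[-0.66,0,0,0.3,0,0,0],[-0.66,0,0,0,0,0,0]]'; python3 -c "
from h import *
go(.491,-.1355,.262)"
```

```text
clock: 4.5
tool_pos: [0.4909, -0.1366, 0.2647]
orientation: [-180.0, -0.0, 175.5]
force: [0.1, -0.6, -0.0]
opening: 0.0153
gripper_force: 0.0
t 4.5 pos [ 0.4909 -0.1366  0.2647] rpy [-1.7999e+02 -2.0000e-02  1.7550e+02] open 0.0153 F [ 0.1 -0.6 -0. ]
full-scale shift [0.   0.05 0.11] turn [-0.00166667 -0.00333333  0.01666667]
```

```bash
python3 -m handwheel '[[-0.66,0,0,0.15,0,0,0],[-0.66,-0.2,0,0,0,0,0],[-0.66,-0.3,0,0,0,0,0],[-0.66,-0.3,0,0,0,0,0],[-0.66,-0.3,0,0,0,0,0]]'; python3 -m handwheel '[[-0.66,-0.3,0,0,0,0,0],[-0.66,-0.3,0,0,0,0,0],[-0.66,-0.3,0,0,0,0,0],[-0.66,-0.3,0,0,0,0,0],[-0.66,-0.3,0,0,0,0,0]]';python3 -m handwheel '[[-0.66,-0.3,0,0,0,0,0],[-0.66,-0.3,0,0,0,0,0],[-0.66,-0.3,0,0,0,0,0],[-0.66,-0.2,0,0,0,0,0],[-0.66,-0.1,0,0,0,0,0]]'; cat >> h.py <<'E'
def look(name):
    s=snapshot('top');cv2.imwrite(name,cv2.resize(s['color'][110:250,195:405,::-1],None,fx=3.7,fy=3.7,interpolation=2))
E
python3 -c "
from h import *
go(.638,-.148,.261)
look('pics/a.png')"
```

```text
clock: 5.12
tool_pos: [0.5187, -0.1388, 0.261]
orientation: [-180.0, -0.0, 175.5]
force: [-2.0, 0.3, 3.4]
opening: 0.0151
gripper_force: 1.7
clock: 5.75
tool_pos: [0.5561, -0.1417, 0.2609]
orientation: [180.0, -0.0, 175.5]
force: [-2.0, -0.5, 1.6]
opening: 0.015
gripper_force: 1.0
clock: 6.38
tool_pos: [0.5857, -0.1441, 0.2609]
orientation: [-180.0, -0.0, 175.5]
force: [-2.4, -0.2, 2.5]
opening: 0.0146
gripper_force: 1.4
t 6.375 pos [ 0.5857 -0.1441  0.2609] rpy [-1.800e+02 -2.000e-02  1.755e+02] open 0.0146 F [-2.4 -0.2  2.5]
full-scale shift [-2.1   0.01 -0.01] turn [-0.         -0.00333333  0.01666667]
```

View pics/a.png

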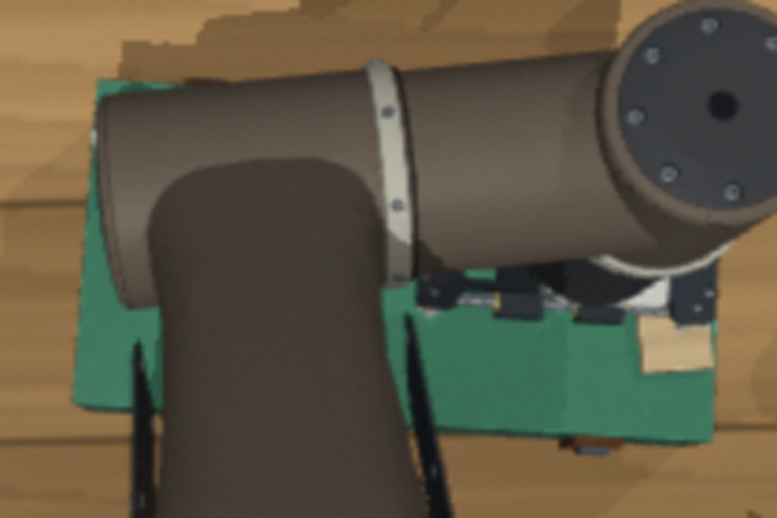

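The arm hides the slat in the top view, but the contact force is steady at about 2 N. I'll push on and then check with the scene camera.

```bash
python3 -m handwheel '[[-0.66,-0.3,0,0,0,0,0],[-0.66,-0.3,0,0,0,0,0],[-0.66,-0.3,0,0,0,0,0],[-0.66,-0.3,0,0,0,0,0],[-0.66,-0.2,0,0,0,0,0]]';python3 -m handwheel '[[-0.66,-0.15,0,0,0,0,0],[-0.66,-0.05,0,0,0,0,0],[-0.66,0,0,0,0,0,0]]'; python3 -c "
from h import *
go(.638,-.148,.261)
s=snapshot('scene');cv2.imwrite('pics/b.png',cv2.resize(s['color'][170:290,150:350,::-1],None,fx=4,fy=4,interpolation=2))"
```

```text
clock: 7.05
tool_pos: [0.6209, -0.1469, 0.2608]
orientation: [-180.0, -0.0, 175.5]
force: [-2.0, -0.7, 1.0]
opening: 0.015
gripper_force: 1.2
clock: 7.42
tool_pos: [0.6255, -0.1472, 0.2609]
orientation: [180.0, 0.0, 175.5]
force: [-1.0, -0.2, -0.0]
opening: 0.0151
gripper_force: 0.3
t 7.425 pos [ 0.6255 -0.1472  0.2609] rpy [1.800e+02 2.000e-02 1.755e+02] open 0.0151 F [-1.  -0.2 -0. ]
full-scale shift [-0.5   0.01 -0.  ] turn [0.         0.00333333 0.01666667]
```

View pics/b.png

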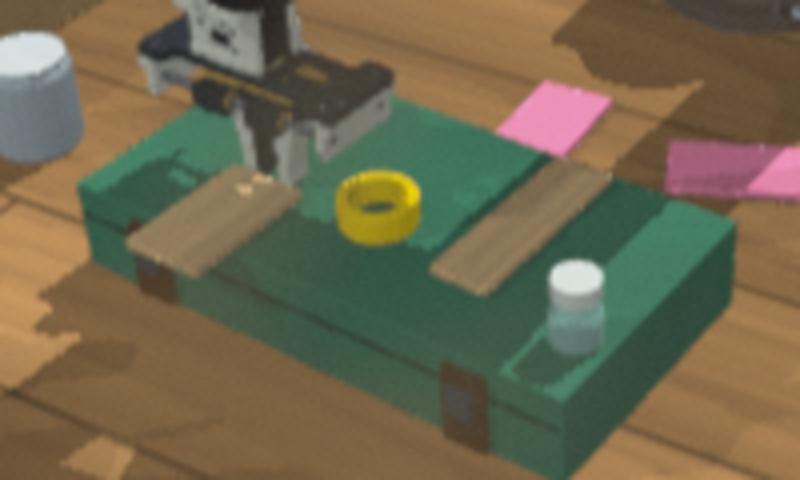

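The scene view shows the short slat overhanging, with far corners at crop px (129,236) and (193,271). The crate's far top edge runs from (80,188) to (567,402). I'll turn these into positions.

```bash
cat >> h.py <<'E'
def crop2full(p): p=np.float64(p); return (p+.5)/4-.5+[150,170]
E
python3 - <<'E'
from h import *
s=snapshot('scene')
A,B=ray(s,crop2full([(80,188),(567,402)]),.08)[:,:2]
n=np.array([(B-A)[1],-(B-A)[0]]);print('edge len',np.linalg.norm(n));n/=np.linalg.norm(n);print('crate',A,B,'yaw',np.degrees(np.arctan2(n[1],n[0])),'off',n@A)
S=ray(s,crop2full([(129,236),(193,271),(300,196)]),.088)[:,:2];print(S,np.linalg.norm(S[0]-S[1]),(S[:2]@n-n@A)*1000)
L=ray(s,crop2full([(431,268),(482,291)]),.088)[:,:2];print('long',L,np.linalg.norm(L[0]-L[1]),(L@n-n@A)*1000)
E
```

```text
edge len 0.453026638744292
crate [ 0.71279007 -0.27579312] [0.74431298 0.17613546] yaw -3.990031372290841 off 0.7302528756370772
[[ 0.75043399 -0.19208007]
 [ 0.76071051 -0.12311891]
 [ 0.64749038 -0.11024953]] 0.06972265399447082 [31.72768494 37.18077298]
long [[0.67484364 0.02617793]
 [0.67979491 0.07215031]] 0.046238239243978886 [-58.86647866 -57.12610493]
```

Overhang is about 35 mm, and the kinematics agree. I'll push 5 mm more, back off, rise and move over to the long slat.

```bash
python3 -m handwheel '[[-0.66,-0.1,0,0,0,0,0],[-0.66,-0.1,0,0,0,0,0],[-0.66,0,0,0,0,0,0],[-0.66,0,0,0,0,0,0]]';python3 -m handwheel '[[-0.66,0.3,0,0,0,0,0],[-0.66,0.6,0,0,0,0,0],[-0.66,0.6,0,-1,0,0,0],[-0.66,0.6,0,-1,0,0,0],[-0.66,0.6,0,-1,0,0,0]]'; python3 -c "
from h import *
go(.475,.0638,.335)"
```

```text
clock: 8.02
tool_pos: [0.6305, -0.1476, 0.2609]
orientation: [180.0, 0.0, 175.5]
force: [-0.1, -0.1, -0.5]
opening: 0.0153
gripper_force: 0.0
clock: 8.65
tool_pos: [0.5615, -0.1422, 0.3366]
orientation: [180.0, -0.0, 175.5]
force: [0.8, -0.4, -0.4]
opening: 0.015
gripper_force: 0.0
t 8.65 pos [ 0.5615 -0.1422  0.3366] rpy [ 1.7999e+02 -1.0000e-02  1.7550e+02] open 0.015 F [ 0.8 -0.4 -0.4]
full-scale shift [4.1  7.94 0.07] turn [ 0.00166667 -0.00166667  0.01666667]
```

```bash
python3 -m handwheel '[[-0.66,0.9,0.9,0,0,0,0],[-0.66,0.9,0.9,0,0,0,0],[-0.66,0.9,0.9,0,0,0,0],[-0.66,0.9,0.9,0,0,0,0],[-0.66,0.5,0.9,0,0,0,0]]'>/dev/null;python3 -m handwheel '[[-0.66,0,0.9,0,0,0,0],[-0.66,0,0.9,0,0,0,0],[-0.66,0,0.9,0,0,0,0],[-0.66,0,0.7,0,0,0,0],[-0.66,0,0,0,0,0,0]]'; python3 -m handwheel '[[-0.66,0,0,0.8,0,0,0],[-0.66,0,0,0.8,0,0,0],[-0.66,0,0,0.7,0,0,0],[-0.66,0,0,0.4,0,0,0],[-0.66,0,0,0,0,0,0]]'; python3 -c "
from h import *
go(.475,.0638,.261)"
```

```text
clock: 9.9
tool_pos: [0.476, 0.0633, 0.3359]
orientation: [180.0, 0.0, 175.6]
force: [-1.0, -0.8, 0.9]
opening: 0.015
gripper_force: 0.0
clock: 10.52
tool_pos: [0.4761, 0.0622, 0.268]
orientation: [-180.0, -0.1, 175.5]
force: [-0.6, 0.0, 1.0]
opening: 0.0148
gripper_force: 0.0
t 10.525 pos [0.4761 0.0622 0.268 ] rpy [-1.7995e+02 -7.0000e-02  1.7548e+02] open 0.0148 F [-0.6  0.   1. ]
full-scale shift [0.05 0.06 0.28] turn [-0.00833333 -0.01166667  0.01333333]
```

```bash
python3 -m handwheel '[[-0.66,0,0,0.27,0,0,0],[-0.66,-0.2,0,0,0,0,0],[-0.66,-0.3,0,0,0,0,0],[-0.66,-0.3,0,0,0,0,0],[-0.66,-0.3,0,0,0,0,0]]'; python3 -m handwheel '[[-0.66,-0.3,0,0,0,0,0],[-0.66,-0.3,0,0,0,0,0],[-0.66,-0.3,0,0,0,0,0],[-0.66,-0.3,0,0,0,0,0],[-0.66,-0.3,0,0,0,0,0]]';python3 -m handwheel '[[-0.66,-0.3,0,0,0,0,0],[-0.66,-0.3,0,0,0,0,0],[-0.66,-0.3,0,0,0,0,0],[-0.66,-0.3,0,0,0,0,0],[-0.66,-0.3,0,0,0,0,0]]'; python3 -m handwheel '[[-0.66,-0.2,0,0,0,0,0],[-0.66,-0.15,0,0,0,0,0],[-0.66,-0.1,0,0,0,0,0],[-0.66,0,0,0,0,0,0]]';  python3 -c "
from h import *
go(.593,.0525,.261)
s=snapshot('scene');cv2.imwrite('pics/c.png',cv2.resize(s['color'][170:290,150:350,::-1],None,fx=4,fy=4,interpolation=2))"
```

```text
clock: 11.15
tool_pos: [0.5042, 0.0603, 0.2618]
orientation: [-180.0, -0.0, 175.5]
force: [-3.6, 0.5, 5.9]
opening: 0.0152
gripper_force: 2.5
clock: 11.78
tool_pos: [0.5415, 0.0574, 0.2618]
orientation: [-180.0, -0.0, 175.5]
force: [-4.3, -0.1, 4.8]
opening: 0.0147
gripper_force: 2.6
clock: 12.4
tool_pos: [0.5788, 0.0544, 0.2618]
orientation: [-180.0, -0.0, 175.5]
force: [-4.2, -0.3, 4.7]
opening: 0.0148
gripper_force: 2.6
clock: 12.9
tool_pos: [0.5901, 0.0535, 0.2618]
orientation: [-180.0, -0.0, 175.5]
force: [-2.8, -0.6, 3.2]
opening: 0.0146
gripper_force: 1.7
t 12.9 pos [0.5901 0.0535 0.2618] rpy [-1.7998e+02 -2.0000e-02  1.7549e+02] open 0.0146 F [-2.8 -0.6  3.2]
full-scale shift [-0.12 -0.03  0.03] turn [-0.00333333 -0.00333333  0.015     ]
```

View pics/c.png

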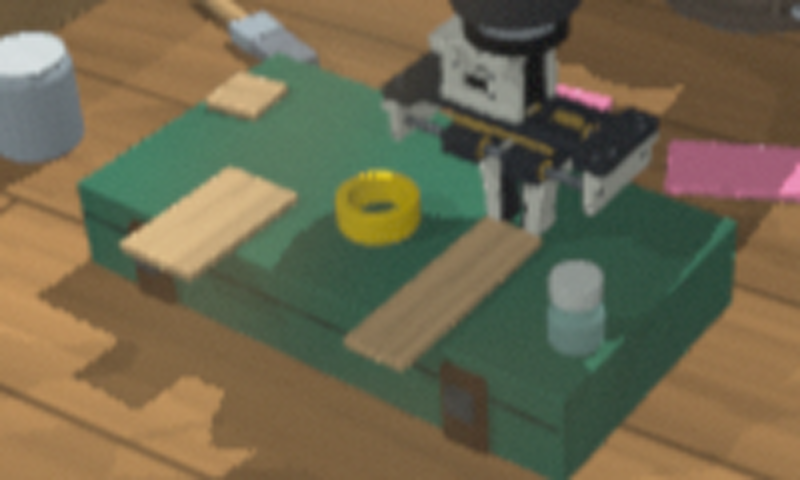

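The long slat's far corners are at crop px (345,341) and (403,365), and the short slat's at (122,241) and (187,274). Nothing else looks disturbed.

```bash
cat >> h.py <<'E'
def ov(short,long):
    s=snapshot('scene')
    A,B=ray(s,crop2full([(80,188),(567,402)]),.08)[:,:2]
    n=np.array([(B-A)[1],-(B-A)[0]]);n/=np.linalg.norm(n)
    for c in(short,long):
        S=ray(s,crop2full(c),.088)[:,:2];d=(S@n-n@A)*1000;print(S.round(4).tolist(),'w',np.linalg.norm(S[0]-S[1]).round(4),'overhang',d.round(1),d.mean().round(1))
E
python3 -c "
from h import *
ov([(122,241),(187,274)],[(345,341),(403,365)])"
```

```text
[[0.7577, -0.1926], [0.7656, -0.1247]] w 0.0683 overhang [39.  42.1] 40.6
[[0.7717, 0.0181], [0.7732, 0.0665]] w 0.0484 overhang [38.3 36.5] 37.4
```

```bash
python3 -m handwheel '[[-0.66,-0.08,0,0,0,0,0],[-0.66,-0.06,0,0,0,0,0],[-0.66,0,0,0,0,0,0],[-0.66,0,0,0,0,0,0]]';python3 -m handwheel '[[-0.66,0.3,0,0,0,0,0],[-0.66,0.6,0,0,0,0,0],[-0.66,0.6,0,-1,0,0,0],[-0.66,0.6,0,-1,0,0,0],[-0.66,0.6,0,-1,0,0,0]]'; python3 -m handwheel '[[-0.66,0.6,0,-1,0,0,0],[-0.66,0,-1,-1,0,0,0],[-0.66,0,-1,-1,0,0,0],[-0.66,0,-1,0,0,0,0],[-0.66,0,-1,0,0,0,0]]'>/dev/null; for i in 1 2 3 4; do python3 -m handwheel '[[-0.66,0.2,-1,0,0,0,0],[-0.66,0.2,-1,0,0,0,0],[-0.66,0.2,-1,0,0,0,0],[-0.66,0.2,-1,0,0,0,0],[-0.66,0.2,-1,0,0,0,0]]'>/dev/null; done; python3 - <<'E'
from h import *
go(.245,-.629,.4)
m=measure();s=m['s'];print(m['wood'])
h=cv2.cvtColor(m['im'],cv2.COLOR_RGB2HSV)
look('pics/d.png')
E
```

```text
clock: 13.5
tool_pos: [0.5934, 0.0535, 0.2616]
orientation: [180.0, 0.0, 175.5]
force: [-0.2, -0.9, 1.9]
opening: 0.0148
gripper_force: 0.8
clock: 14.12
tool_pos: [0.5245, 0.0587, 0.3373]
orientation: [180.0, -0.0, 175.5]
force: [0.3, 0.1, 2.0]
opening: 0.0154
gripper_force: 0.0
t 17.25 pos [ 0.3637 -0.5303  0.4115] rpy [1.7999e+02 1.0000e-02 1.7551e+02] open 0.0149 F [0.2 0.1 0.1]
full-scale shift [ 4.43 -4.31  0.46] turn [0.00166667 0.00166667 0.01833333]
[((368, 191, 19, 19), ((545.5439453125, -238.6815948486328), (47.92627716064453, 47.875938415527344), 88.8418960571289)), ((329, 138, 26, 28), ((678.5494995117188, -150.09811401367188), (66.95671081542969, 73.98515319824219), 87.55354309082031)), ((257, 133, 21, 48), ((668.0490112304688, 48.298152923583984), (48.761104583740234, 128.11924743652344), 85.51441192626953))]
```

View pics/d.png

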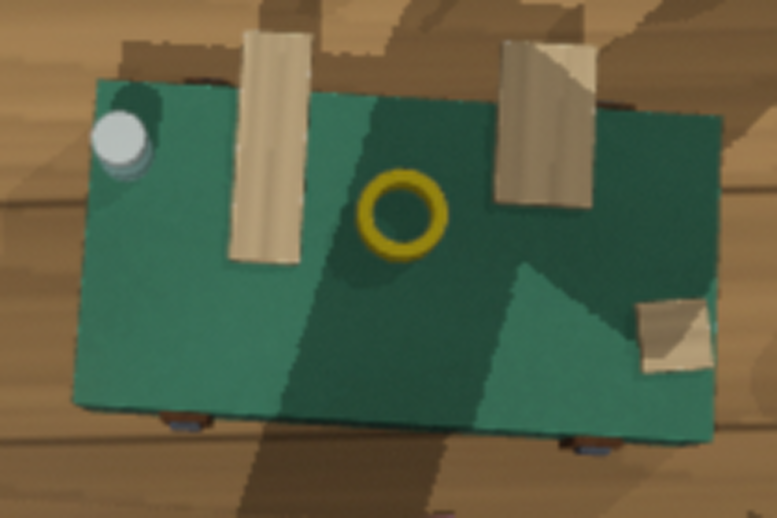

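The top view shows both slats overhanging: the long one's far end is at (245,31)-(311,34) and the short one's at (502,41)-(597,46). The crate's far edge runs from (98,80) to (722,117). The bystanders haven't moved.

```bash
python3 - <<'E'
from h import *
s=snapshot('top');f=lambda p:(np.float64(p)+.5)/3.7-.5+[195,110]
A,B=ray(s,f([(722,117),(98,80)]),.08)[:,:2]
n=np.array([(B-A)[1],-(B-A)[0]]);print(np.linalg.norm(n));n/=np.linalg.norm(n);print(np.degrees(np.arctan2(n[1],n[0])),n@A)
for c in([(245,31),(311,34),(229,260),(300,264)],[(502,41),(597,46),(495,203),(592,208)]):
    S=ray(s,f(c),.088)[:,:2];d=(S@n-n@A)*1000;v=S[:2].mean(0)-S[2:].mean(0);print('overhang',d[:2].mean(),'near-based',d[2:].mean(),'L',np.linalg.norm(v),'yaw',np.degrees(np.arctan2(v[1],v[0])))
E
```

```text
0.45735431628000645
-4.595698219661245 0.7263017112767952
overhang 41.084701212322884 near-based -128.8873762453536 L 0.16997404607780248 yaw -4.31994048447938
overhang 44.89737606948951 near-based -75.61580700205994 L 0.12051454604416298 yaw -4.323201129072302
```

```bash
python3 -c "
from plant import *
print(close_job())"
```

```text
the job is handed in; nothing more can be done
None
```

The job is handed in: both slats were pushed out flat and measured square to the far edge within 1°, with the long slat overhanging about 41 mm and the short slat 41–45 mm (two views), and nothing else visibly moved; no verdict came back.

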